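# Find the rocking corner and press its shim flat

## Robot

A 6-joint arm with a two-finger parallel gripper is mounted at the origin on the work surface. World frame = base frame: x ahead of the robot, y to its left, z up, the work surface at z = 0. Lengths are in mm, angles in rad, forces in N, time in s.
With the tool pointing down it reaches from about 350 to 975 mm from the base axis. Payload 7.1 kg.
Tool frame: the origin (TCP) lies at the very end of the fingers, on their centre line; the grasp point (between the pads) lies 19 mm behind it; z points along the fingers, y is the direction in which the jaws open and shut (so a half turn about z gives the same grasp; the last joint's range is limited). The gripper opens to 88 mm and grips with 3 to 60 N. Pads are 20 mm wide; open, the fingers measure 115 mm over their backs; the gripper's body (75 mm by 178 mm) begins 61 mm behind the grasp point.
Start: joints at [-1.149, 0.423, 1.63, -0, 1.089, -0.019], TCP at [266.679, -565.232, 199.275] pointing down, gripper open.
Joint ranges: [-3, 3], [-0.9, 2.11], [0.09, 2.58], [-1.31, 4.45], [0.11, 2.69], [-2.54, 2.54]. Speed limits (rad/s): [2.39, 2.39, 3.01, 3.14, 3.14, 3.14].

## Interface

Orientations are given as a rotation vector (axis times angle).
In Python, from workcell import readout, imaging, close_job gives the robot as it stands.
- The arm moves only by the tool carry_out, never from a script. Its argument "rows" is a list of rows, each a list of 3 entries, a list of its own where there are three numbers: the shift along the tool's x, y, z in m, then the turn, a rotation vector about the tool's x, y, z in rad, then the closure, from 0 (fully open) to 1 (shut). In form: [[[dx, dy, dz], [wx, wy, wz], hand], ...]. A call has 1 to 12 rows; each row shifts and turns the commanded pose from where the row before left it, along the tool's axes as they then stand; what a row does not reach is not made up. A row lasts 1/12 s, in which the tool goes at most 41.7 mm and 7.16 degrees, less where a joint would pass 70% of its speed; a pose out of reach is approached as far as the arm can. A call with a gripper value outside its range is refused whole. The fingers move at their own pace and stop on an object; the grip force is fixed at half the most. Time passes only in rows, so rows that do not move let the fingers close. It gives the time, the measured TCP pose, the force and the opening at its end, in the units of the state.
- readout.get_obs(): the state, without advancing time (a new reading comes with each control period).
- imaging.get_image(name): name is "side" or "top" or "wrist"; returns the picture (480x640x3 uint8, red, green, blue); there is no depth.
- imaging.camera_params(name): a dict with "fx", "fy", "cx", "cy" (pixels), "rvec" (rotation vector, rad) and "tvec" (3), from world to camera coordinates, as OpenCV has them; the wrist camera has in their place "T_tool_cam" (4x4, takes a point from camera to tool coordinates, whose origin is the TCP and whose axes are the flange's). Camera axes: x right, y down, z forward; pixel columns grow to the right and rows downward; lengths in mm; the calibration is good to about 2 mm. A picture is of the moment at which its call begins: read the wrist's pose just before it. camera_params takes no time and is no camera call.
- close_job(): hands the job in, once; it reports no verdict.
The state is a dict: "t": time; "qpos": joint angles; "qvel": joint speeds; "joint_torque": joint torques, N m; "ee_pos": TCP position; "orientation": TCP orientation; "ft_force": force on the tool from outside, world axes, zero at the start; "moment": the same for the moment, N m; "width": finger opening in mm.
Only numpy, scipy, OpenCV 4.12 (cv2) and the standard library are available. Lean on these libraries where they do the work, as an engineer would, in place of code of your own. Each camera call takes 0.05 s, during which the arm holds its last target.

## Task

One corner of the aluminium plate rocks because its cushion is worn. With closed fingertips press down on the plate's corners one after another until you find the corner that gives, pushing it well down, then press the hinged steel shim beyond that same corner flat and take the hand away. Leave the other three shims standing, keep the little glass bowl where it is on the plate, do not pick anything up and leave everything else alone.

Things in the scene. Friction and masses are not known exactly. Their poses are not given: they have to be found in the camera images.
- stand: levelling stand, fixed: a low grey cross-shaped base carrying a square aluminium plate, 130 x 130 x 8 mm with clipped corners (156 mm over the diagonals), its top 43 mm above the table, and a hinged steel shim beyond each plate corner. Origin on the table under its centre; x and y axes run along the plate's sides, the corners lie on the diagonals. Any yaw
- plate (a joint): tilt of the plate, 0 = level. Any one of its four corners may be the worn one: pressed there, the plate rocks down about the other diagonal, to 0.09 rad at most (6 mm at that corner's press point), against a light spring of about 2 N at first and 5 N at the end; let go, it springs back level. At the other three corners it does not give
- corner_a (a point): press point on the top face of the plate near corner a, on the diagonal 68 mm from the plate's centre and 10 mm inside the clipped edge; corners a, b, c, d follow one another anticlockwise seen from above
- shim_a (a joint): fold angle of the shim beyond corner a: a steel tab 40 x 22 x 3 mm, hinged 90 mm from the plate's centre and 33 mm above the table, pointing away from the plate. 0 = standing 46 degrees up (end 61 mm above the table), 0.80 rad = flat (top 34 mm above the table, at a stop), its inner end bearing under the corner. Stiff: stays where left, takes 6 to 8 N. Starts at 0 to 0.12
- shim_a_tab (a point): point on the upper face of the shim tab at corner a, in the middle of its width, 26 mm out from its hinge and 14 mm short of its free end; moves with the tab (about 107 mm from the plate's centre when up, 116 mm when flat)
- corner_b (a point): press point on the top face of the plate near corner b, on the diagonal 68 mm from the plate's centre and 10 mm inside the clipped edge; corners a, b, c, d follow one another anticlockwise seen from above
- shim_b (a joint): fold angle of the shim beyond corner b: a steel tab 40 x 22 x 3 mm, hinged 90 mm from the plate's centre and 33 mm above the table, pointing away from the plate. 0 = standing 46 degrees up (end 61 mm above the table), 0.80 rad = flat (top 34 mm above the table, at a stop), its inner end bearing under the corner. Stiff: stays where left, takes 6 to 8 N. Starts at 0 to 0.12
- shim_b_tab (a point): point on the upper face of the shim tab at corner b, in the middle of its width, 26 mm out from its hinge and 14 mm short of its free end; moves with the tab (about 107 mm from the plate's centre when up, 116 mm when flat)
- corner_c (a point): press point on the top face of the plate near corner c, on the diagonal 68 mm from the plate's centre and 10 mm inside the clipped edge; corners a, b, c, d follow one another anticlockwise seen from above
- shim_c (a joint): fold angle of the shim beyond corner c: a steel tab 40 x 22 x 3 mm, hinged 90 mm from the plate's centre and 33 mm above the table, pointing away from the plate. 0 = standing 46 degrees up (end 61 mm above the table), 0.80 rad = flat (top 34 mm above the table, at a stop), its inner end bearing under the corner. Stiff: stays where left, takes 6 to 8 N. Starts at 0 to 0.12
- shim_c_tab (a point): point on the upper face of the shim tab at corner c, in the middle of its width, 26 mm out from its hinge and 14 mm short of its free end; moves with the tab (about 107 mm from the plate's centre when up, 116 mm when flat)
- corner_d (a point): press point on the top face of the plate near corner d, on the diagonal 68 mm from the plate's centre and 10 mm inside the clipped edge; corners a, b, c, d follow one another anticlockwise seen from above
- shim_d (a joint): fold angle of the shim beyond corner d: a steel tab 40 x 22 x 3 mm, hinged 90 mm from the plate's centre and 33 mm above the table, pointing away from the plate. 0 = standing 46 degrees up (end 61 mm above the table), 0.80 rad = flat (top 34 mm above the table, at a stop), its inner end bearing under the corner. Stiff: stays where left, takes 6 to 8 N. Starts at 0 to 0.12
- shim_d_tab (a point): point on the upper face of the shim tab at corner d, in the middle of its width, 26 mm out from its hinge and 14 mm short of its free end; moves with the tab (about 107 mm from the plate's centre when up, 116 mm when flat)
- bowl: small glass bowl, 62 mm across, 38 mm high, standing loose on the middle of the plate; origin under its foot
- stopper: glass decanter stopper, 36 mm across, 58 mm high, standing on the table beside one side of the plate; origin under its foot. Bystander
- salt_dish: small glass dish, 48 mm across, 28 mm high, on the table beside another side of the plate; origin under its foot. Bystander
- tumbler: glass tumbler, 72 mm across, 95 mm high; origin under its foot. Bystander
- jar: green glass jar with a steel cap, 70 mm across, 100 mm high; origin under its foot. Bystander
- fruit_bowl: large glass bowl, 150 mm across, 70 mm high; origin under its foot. Bystander
- spacer: wooden block 90 x 45 x 30 mm; origin under its centre. Bystander
- screwdriver: screwdriver with a dark wooden handle, lying on the table. Bystander
Things that resemble listed ones, but are neither listed nor needed, are in the scene too. What is shaped like the stand but purple or red is not meant.

How it is judged (in metres and radians):
On the way, in this order (a step that is already met when the one before it is completed fails the run):
1. the rocking corner of the plate is pressed down by the fingers (plate tilt above 0.045 rad, half its travel) (value of joint plate above 0.045 rad and contact force between the fingers and plate above 0.5 N), for 0.05 s.
2. the shim at that corner is pressed flat (value of joint shim_c above 0.7 rad), for 0.1 s.
At the end, for the whole second after the job is handed in: the shim at the rocking corner lies flat (0.70 rad or more of 0.80), the other three still stand (below 0.30 rad), the plate is level (below 0.02 rad), and the little bowl stands still and upright on the plate within 30 mm of its centre (value of joint shim_c above 0.7 rad and value of joint each of shim_a, shim_b, shim_d below 0.3 rad and value of joint plate below 0.02 rad and z of bowl in the frame of stand between 0.037 and 0.052 m and horizontal distance between bowl and stand below 0.03 m and angle between bowl's own z axis and vertical below 0.1 rad and linear speed of bowl below 0.02 m/s); the robot touches nothing.
It fails at once if the shim of a corner that does not rock is pressed down (0.30 rad or more) (value of joint any of shim_a, shim_b, shim_d above 0.3 rad).
It fails at once if the little bowl is lifted, pushed off the middle of the plate (30 mm) or tipped (z of bowl in the frame of stand above 0.06 m or horizontal distance between bowl and stand above 0.03 m or angle between bowl's own z axis and vertical above 0.5 rad).
It fails at once if another loose thing is moved more than 30 mm, lifted or knocked over (distance of any of stopper, salt_dish, tumbler, jar, fruit_bowl, spacer, screwdriver from where it was at the start of the episode above 0.03 m or angle between any of stopper, salt_dish, tumbler, jar, fruit_bowl, spacer's own z axis and vertical above 0.5 rad).
It also fails if it takes over 64 s, if anything falls off the work surface, if the arm or the gripper's body presses on something with over 40 N, if the wrist force passes 120 N, or if a joint passes its speed limit or range.

## Working session

There is one attempt and no reset: what is moved stays moved. The work goes in short steps, Python scripts to look and compute and a tool call to move; the robot and the scene stay as the last step left them, time stands still between calls to the robot, and variables do not carry over. Pictures are saved under pics/ and viewed, and the job is handed in when it is done.

Besides the shell and the picture viewer there is one more tool, called after "Emit:" as name([rows], argument=value, ...), one row to a line, values as JSON. carry_out: Moves the arm, as the interface text tells. Its arguments: {"type":"object","properties":{"rows":{"type":"array","items":{"type":"array"}}},"required":["rows"]}

```bash
mkdir -p pics; ls
python3 - <<'E'
from workcell import readout, imaging
import cv2
o=readout.get_obs(); print({k:(o[k]) for k in ('t','ee_pos','orientation','ft_force','width')})
for n in ('top','side','wrist'):
    cv2.imwrite(f'pics/{n}0.png',imaging.get_image(n)[:,:,::-1]); print(n,imaging.camera_params(n))
E
```

```text
pics
{'t': 0.0, 'ee_pos': array([ 266.4594071 , -564.71742642,  198.51684273]), 'orientation': array([-3.06415999e+00, -6.86598049e-01,  5.08225919e-04]), 'ft_force': array([0.0994403 , 0.54429124, 0.33011639]), 'width': 87.92944880102105}
top {'fx': 468.738044331738, 'fy': 468.738044331738, 'cx': 313.6229323511652, 'cy': 244.93764555330227, 'rvec': array([ 2.13377303, -2.16836631,  0.12798943]), 'tvec': array([  22.58886839,  487.49877169, 1295.85383945])}
side {'fx': 439.92675357021466, 'fy': 439.92675357021466, 'cx': 312.11263898919765, 'cy': 231.36026187462363, 'rvec': array([ 0.14296718, -2.82864636,  1.2675789 ]), 'tvec': array([ 481.52033763,   88.8817685 , 1002.35567368])}
wrist {'fx': 409.8942002461535, 'fy': 409.8942002461535, 'cx': 325.8545453776693, 'cy': 238.18703085609164, 'T_tool_cam': array([[-5.48990090e-04, -9.66491273e-01, -2.56698886e-01,
         6.99190561e+01],
       [ 9.99999427e-01, -2.94720680e-04, -1.02900645e-03,
        -1.94846816e-01],
       [ 9.18871284e-04, -2.56699304e-01,  9.66490881e-01,
        -1.84584731e+02],
       [ 0.00000000e+00,  0.00000000e+00,  0.00000000e+00,
         1.00000000e+00]])}
```

View pics/top0.png

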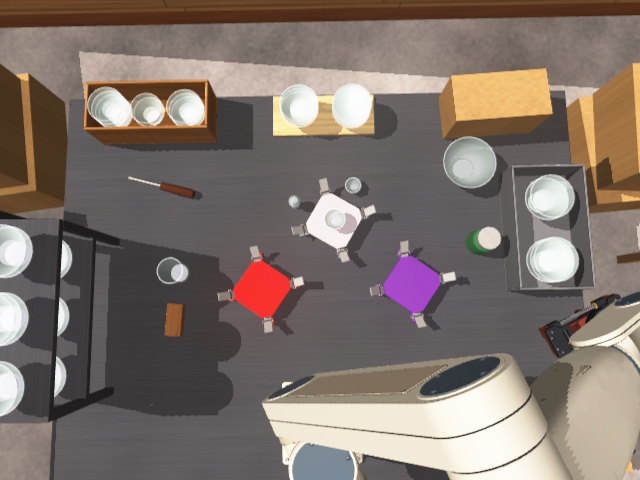

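View pics/side0.png

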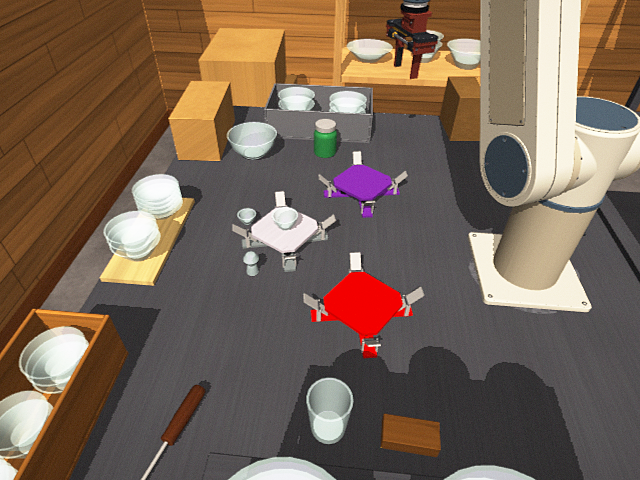

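The white plate sits at about (335,221) in the top view with the bowl on it. Its shims are near (324,187), (369,210), (343,254) and (298,230). The stopper is at (294,201) and the salt dish at (353,185). I'll measure the plate next.

```bash
cat > h.py <<'E'
import numpy as np,cv2
from workcell import readout, imaging
def cast(n,uv,z):
    p=imaging.camera_params(n)
    R,_=cv2.Rodrigues(np.array(p['rvec']));t=np.array(p['tvec'])
    d=R.T@np.array([(uv[0]-p['cx'])/p['fx'],(uv[1]-p['cy'])/p['fy'],1]); c=-R.T@t
    return c+d*(z-c[2])/d[2]
def proj(n,X):
    p=imaging.camera_params(n)
    K=np.array([[p['fx'],0,p['cx']],[0,p['fy'],p['cy']],[0,0,1]])
    return cv2.projectPoints(np.array(X,float).reshape(-1,1,3),np.array(p['rvec']),np.array(p['tvec']),K,None)[0][:,0]
E
python3 - <<'E'
from h import *
for n,c,m in(('top',(335,221),50),('side',(285,230),60)):
    im=cv2.imread(f'pics/{n}0.png')
    hsv=cv2.cvtColor(im,cv2.COLOR_BGR2HSV)
    mask=((hsv[...,2]>200)&(hsv[...,1]<60)).astype(np.uint8)
    w=np.zeros_like(mask);w[c[1]-m:c[1]+m,c[0]-m:c[0]+m]=1;mask*=w
    mask=cv2.morphologyEx(mask,cv2.MORPH_OPEN,np.ones((5,5),np.uint8))
    cs=max(cv2.findContours(mask,0,2)[0],key=cv2.contourArea)
    P=np.array([cast(n,q[0],43)[:2] for q in cs],np.float32)
    r=cv2.minAreaRect(P);print(n,cv2.contourArea(cs),r,cv2.boxPoints(r).round(1).tolist())
    v=im[c[1]-m:c[1]+m,c[0]-m:c[0]+m].copy();vm=v.copy();cv2.drawContours(vm,[cs-np.array([c[0]-m,c[1]-m])],-1,(0,0,255),1)
    cv2.imwrite(f'pics/{n}c.png',cv2.resize(np.hstack([v,vm]),None,fx=3.3,fy=3.3,interpolation=2))
E
```

```text
top 1644.0 ((555.7201538085938, -41.972084045410156), (129.90631103515625, 130.30557250976562), 59.022605895996094) [[466.3999938964844, -64.0999984741211], [578.0999755859375, -131.1999969482422], [645.0, -19.799999237060547], [533.2999877929688, 47.29999923706055]]
side 1709.5 ((555.4501953125, -42.12261962890625), (136.69374084472656, 132.58322143554688), 59.609336853027344) [[463.70001220703125, -67.5], [578.0999755859375, -134.60000610351562], [647.2000122070312, -16.700000762939453], [532.7999877929688, 50.400001525878906]]
```

```bash
python3 -c "
import cv2,numpy as np
a=cv2.imread('pics/topc.png');b=cv2.imread('pics/sidec.png');b=cv2.resize(b,(660,330));a=cv2.resize(a,(660,330));cv2.imwrite('pics/both.png',cv2.resize(np.vstack([a,b]),(600,600)))"
```

```text
(no output)
```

View pics/both.png

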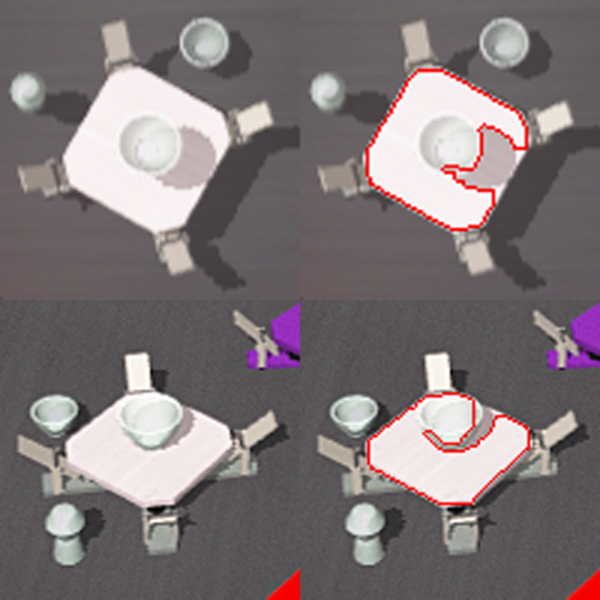

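```bash
cat >> h.py <<'E'
from scipy.spatial.transform import Rotation as Ro
C=np.array([555.7,-42.0])
def state():
    o=readout.get_obs();R=Ro.from_rotvec(o['orientation']).as_matrix()
    print('t',round(o['t'],2),'p',o['ee_pos'].round(1),'xang',np.degrees(np.arctan2(R[1,0],R[0,0])).round(2),'zax',R[:,2].round(4),'F',o['ft_force'].round(1),'w',round(o['width'],1))
    return o,R
def go(target):
    o,R=state(); print('tool shift mm',(R.T@(np.array(target)-o['ee_pos'])).round(1))
def pt(deg,r): return C+r*np.array([np.cos(np.radians(deg)),np.sin(np.radians(deg))])
E
python3 - <<'E'
from h import *
for d in (14,104,194,284):
    print(d,pt(d,68).round(1),pt(d,112).round(1),proj('top',[[*pt(d,68),43]]).round(0),proj('side',[[*pt(d,68),43]]).round(0),proj('top',[[*pt(d,107),51]]).round(0))
print(proj('top',[[0,0,0],[500,0,0],[500,-200,0]]).round(0))
go([572.2,-108,150])
E
```

```text
14 [621.7 -25.5] [664.4 -14.9] [[327. 197.]] [[255. 230.]] [[323. 184.]]
104 [539.2  24. ] [528.6  66.7] [[310. 226.]] [[287. 247.]] [[297. 229.]]
194 [489.7 -58.5] [447.  -69.1] [[340. 243.]] [[312. 225.]] [[343. 256.]]
284 [ 572.2 -108. ] [ 582.8 -150.7] [[357. 214.]] [[281. 210.]] [[370. 210.]]
[[322. 421.]
 [319. 242.]
 [388. 241.]]
t 0.15 p [ 266.5 -564.9  198.7] xang 25.25 zax [-5.e-04  1.e-03 -1.e+00] F [-0.1 -0.3 -0. ] w 87.9
tool shift mm [ 471.4 -282.7   49. ]
```

Emit:
carry_out([
  [[0, 0, 0], [0, 0, 0.0985], 1],
  [[0, 0, 0], [0, 0, 0.0985], 1],
])

```text
t: 0.32
ee_pos: [266.6, -565.0, 198.9]
orientation: [-3.118, -0.375, 0.0]
ft_force: [-0.2, 0.2, 0.1]
width: 78.0
```

The projected shim points land on the shims seen in the image, so the measurement holds. Moving above the first corner, at 284°.

Emit:
carry_out([
  [[0.0185, -0.0168, 0], [0, 0, 0], 1],
  [[0.0185, -0.0168, 0], [0, 0, 0], 1],
  [[0.0185, -0.0168, 0], [0, 0, 0], 1],
  [[0.0185, -0.0168, 0], [0, 0, 0], 1],
  [[0.0185, -0.0168, 0], [0, 0, 0], 1],
  [[0.0185, -0.0168, 0], [0, 0, 0], 1],
  [[0.0185, -0.0168, 0], [0, 0, 0], 1],
  [[0.0185, -0.0168, 0], [0, 0, 0], 1],
  [[0.0185, -0.0168, 0], [0, 0, 0], 1],
  [[0.0185, -0.0168, 0], [0, 0, 0], 1],
  [[0.0185, -0.0168, 0], [0, 0, 0], 1],
  [[0, 0, 0], [0, 0, 0], 1],
])

```text
t: 1.32
ee_pos: [421.0, -333.8, 199.1]
orientation: [-3.117, -0.386, -0.0]
ft_force: [-0.4, -0.3, 0.2]
width: 1.0
```

Emit:
carry_out([
  [[0.0185, -0.0168, 0], [0, 0, 0], 1],
  [[0.0185, -0.0168, 0], [0, 0, 0], 1],
  [[0.0185, -0.0168, 0], [0, 0, 0], 1],
  [[0.0185, -0.0168, 0], [0, 0, 0], 1],
  [[0.0185, -0.0168, 0], [0, 0, 0], 1],
  [[0.0185, -0.0168, 0], [0, 0, 0], 1],
  [[0.0185, -0.0168, 0], [0, 0, 0], 1],
  [[0.0185, -0.0168, 0], [0, 0, 0], 1],
  [[0.0185, -0.0168, 0], [0, 0, 0], 1],
  [[0.0185, -0.0168, 0], [0, 0, 0], 1],
  [[0, 0, 0], [0, 0, 0], 1],
  [[0, 0, 0], [0, 0, 0], 1],
])

```text
t: 2.32
ee_pos: [558.6, -128.8, 198.9]
orientation: [3.118, 0.385, -0.001]
ft_force: [-0.4, 0.5, -0.4]
width: 0.5
```

Run:
```python
from h import *
go([572.2,-108,60])
cv2.imwrite('pics/w1.png',imaging.get_image('wrist')[:,:,::-1])
```

```text
t 2.32 p [ 558.6 -128.8  198.9] xang 14.08 zax [-6.e-04 -2.e-04 -1.e+00] F [-0.4  0.5 -0.4] w 0.5
tool shift mm [ 18.3 -16.9 138.9]
```

View pics/w1.png

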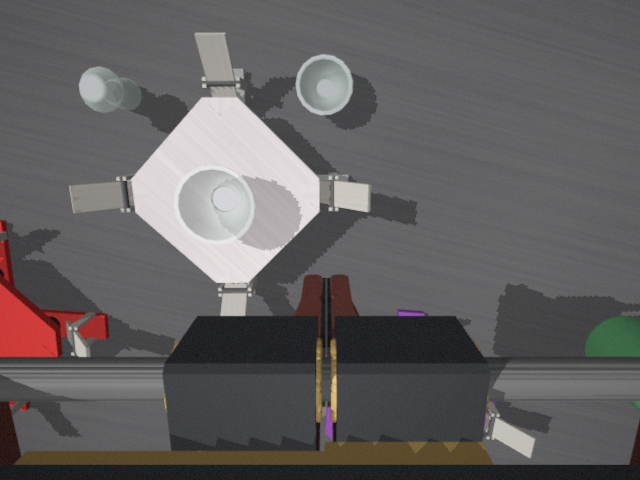

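The wrist view shows the whole plate, with the bowl near its middle at (215,205) and the right-hand shim at (350,193). The stopper and salt dish are clear. Descending above the 284° corner.

Emit:
carry_out([
  [[0.009, -0.0085, 0.01], [0, 0, 0], 1],
  [[0.0093, -0.0085, 0.01], [0, 0, 0], 1],
  [[0, 0, 0.02], [0, 0, 0], 1],
  [[0, 0, 0.02], [0, 0, 0], 1],
  [[0, 0, 0.02], [0, 0, 0], 1],
  [[0, 0, 0.02], [0, 0, 0], 1],
  [[0, 0, 0.02], [0, 0, 0], 1],
  [[0, 0, 0.02], [0, 0, 0], 1],
  [[0, 0, 0.008], [0, 0, 0], 1],
  [[0, 0, 0], [0, 0, 0], 1],
  [[0, 0, 0], [0, 0, 0], 1],
])

```text
t: 3.28
ee_pos: [572.0, -108.0, 50.8]
orientation: [-3.118, -0.382, 0.002]
ft_force: [0.9, -0.5, 1.2]
width: 0.2
```

Emit:
carry_out([
  [[0, 0, 0.004], [0, 0, 0], 1],
  [[0, 0, 0.002], [0, 0, 0], 1],
  [[0, 0, 0], [0, 0, 0], 1],
  [[0, 0, 0], [0, 0, 0], 1],
])

```text
t: 3.62
ee_pos: [572.5, -108.2, 45.8]
orientation: [3.118, 0.382, 0.001]
ft_force: [0.5, 1.0, -0.1]
width: 0.4
```

Emit:
carry_out([
  [[0, 0, 0.001], [0, 0, 0], 1],
  [[0, 0, 0], [0, 0, 0], 1],
  [[0, 0, 0], [0, 0, 0], 1],
])

```text
t: 3.87
ee_pos: [572.3, -108.2, 44.5]
orientation: [3.118, 0.382, 0.0]
ft_force: [0.3, 0.3, -0.9]
width: 0.3
```

Emit:
carry_out([
  [[0, 0, 0.001], [0, 0, 0], 1],
  [[0, 0, 0], [0, 0, 0], 1],
  [[0, 0, 0], [0, 0, 0], 1],
])

```text
t: 4.12
ee_pos: [572.1, -108.2, 43.2]
orientation: [-3.118, -0.382, 0.0]
ft_force: [0.9, -0.2, 0.1]
width: 0.4
```

Emit:
carry_out([
  [[0, 0, 0.001], [0, 0, 0], 1],
  [[0, 0, 0], [0, 0, 0], 1],
  [[0, 0, 0], [0, 0, 0], 1],
])

```text
t: 4.37
ee_pos: [572.1, -108.1, 42.2]
orientation: [-3.118, -0.382, 0.0]
ft_force: [-0.8, -0.9, -0.3]
width: 0.7
```

Emit:
carry_out([
  [[0, 0, 0.001], [0, 0, 0], 1],
  [[0, 0, 0], [0, 0, 0], 1],
  [[0, 0, 0], [0, 0, 0], 1],
])

```text
t: 4.62
ee_pos: [572.1, -108.2, 41.2]
orientation: [-3.118, -0.382, 0.0]
ft_force: [-0.4, 0.2, 0.2]
width: 0.3
```

Emit:
carry_out([
  [[0, 0, 0.001], [0, 0, 0], 1],
  [[0, 0, 0], [0, 0, 0], 1],
  [[0, 0, 0], [0, 0, 0], 1],
])

```text
t: 4.87
ee_pos: [572.1, -108.2, 40.2]
orientation: [-3.118, -0.382, 0.0]
ft_force: [-0.9, 0.1, 0.0]
width: 0.8
```

Run:
```python
from h import *
state()
a=imaging.get_image('side')[180:280,220:350,::-1];b=imaging.get_image('wrist')[:,:,::-1]
cv2.imwrite('pics/s2.png',cv2.resize(a,(780,600),interpolation=2));cv2.imwrite('pics/w2.png',b)
state()
```

```text
t 4.87 p [ 572.1 -108.2   40.2] xang 13.97 zax [-1.e-04  0.e+00 -1.e+00] F [-0.9  0.1  0. ] w 0.8
t 4.97 p [ 572.2 -108.2   40.3] xang 13.97 zax [-0.  0. -1.] F [-0.6 -0.8 -0.4] w 0.4
```

View pics/s2.png

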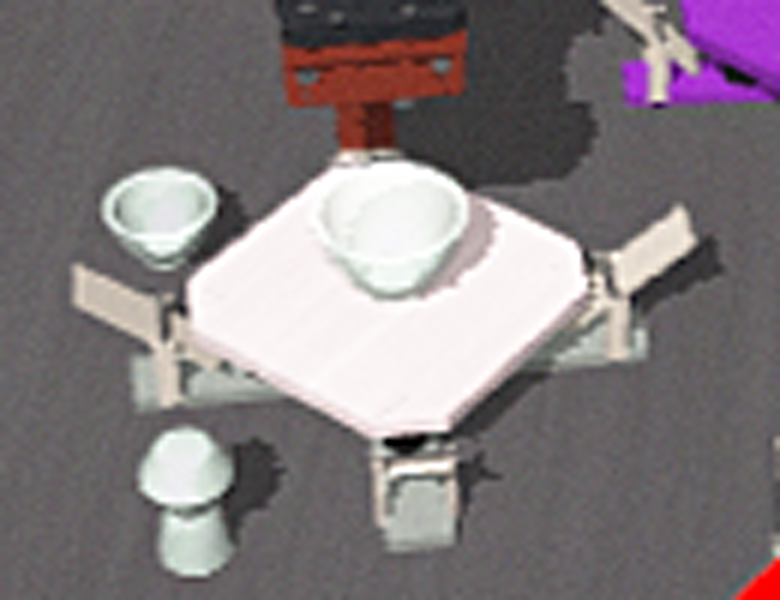

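View pics/w2.png

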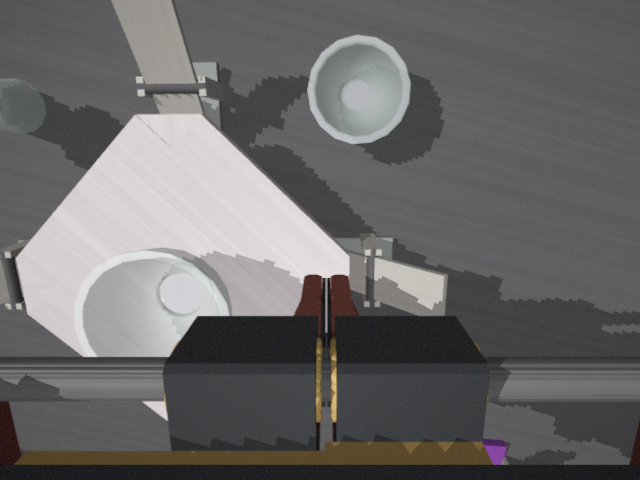

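The side view shows the fingertip at the far corner and the plate still level. In the wrist view the TCP projects to (326,280), about 11 mm inside the corner edge at u≈350. There is no force yet, so I'll continue down in small steps.

Emit:
carry_out([
  [[0, 0, 0.001], [0, 0, 0], 1],
  [[0, 0, 0], [0, 0, 0], 1],
  [[0, 0, 0], [0, 0, 0], 1],
])

```text
t: 5.22
ee_pos: [572.1, -108.1, 39.2]
orientation: [-3.118, -0.382, 0.0]
ft_force: [0.0, -0.2, -0.5]
width: 0.1
```

Emit:
carry_out([
  [[0, 0, 0.001], [0, 0, 0], 1],
  [[0, 0, 0], [0, 0, 0], 1],
  [[0, 0, 0], [0, 0, 0], 1],
])

```text
t: 5.47
ee_pos: [572.1, -108.2, 38.2]
orientation: [-3.118, -0.382, 0.0]
ft_force: [-0.2, -0.7, -0.4]
width: 0.3
```

Run:
```python
from h import *
o,_=state();print(o['moment'],o['joint_torque'])
a=imaging.get_image('side')[:,:,::-1];a0=cv2.imread('pics/side0.png')
c=slice(190,275),slice(225,345)
cv2.imwrite('pics/s3.png',cv2.resize(np.vstack([a0[c],a[c]]),(560,794)[:2] if 0 else (420,595),interpolation=2))
b=imaging.get_image('wrist')[:,:,::-1];cv2.imwrite('pics/w3.png',b)
```

```text
t 5.47 p [ 572.1 -108.2   38.2] xang 13.97 zax [-2.e-04  1.e-04 -1.e+00] F [-0.2 -0.7 -0.4] w 0.3
[0.02642935 0.0274153  0.00504641] [ 7.83508767e-04 -5.53409386e+01 -1.88689953e+01  3.05201334e-02
 -6.35762117e-02 -7.73564306e-07]
```

View pics/s3.png

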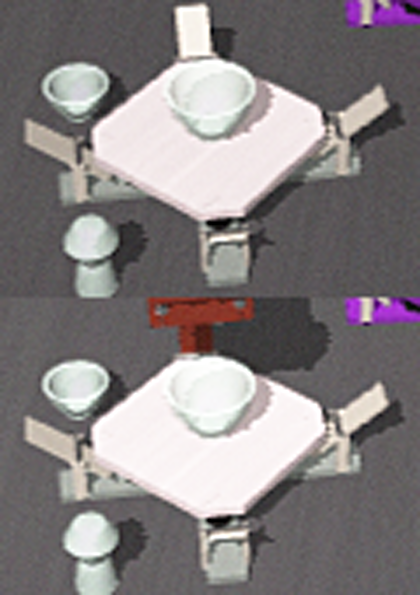

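View pics/w3.png

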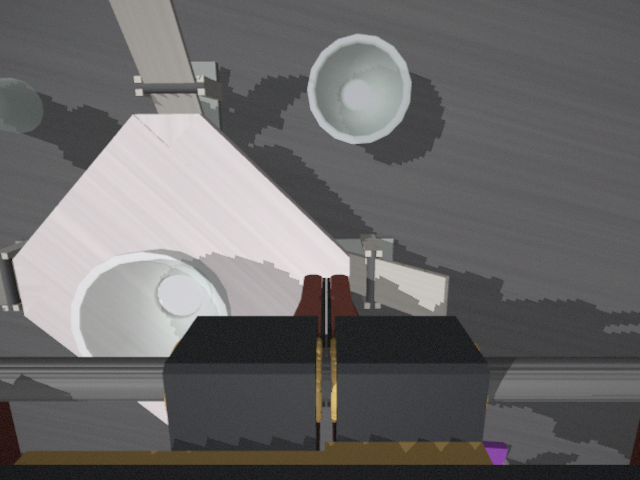

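There is no tilt in the side view and no force. The visible red tip also sits higher than expected, so the real finger end seems to be short of the nominal TCP. I'll keep going in small steps until contact.

Emit:
carry_out([
  [[0, 0, 0.001], [0, 0, 0], 1],
  [[0, 0, 0], [0, 0, 0], 1],
  [[0, 0, 0], [0, 0, 0], 1],
])

```text
t: 5.82
ee_pos: [572.2, -108.1, 37.2]
orientation: [-3.118, -0.382, 0.0]
ft_force: [-0.6, 0.1, 0.3]
width: 0.3
```

Emit:
carry_out([
  [[0, 0, 0.001], [0, 0, 0], 1],
  [[0, 0, 0], [0, 0, 0], 1],
  [[0, 0, 0], [0, 0, 0], 1],
])

```text
t: 6.07
ee_pos: [572.1, -108.2, 36.2]
orientation: [-3.118, -0.382, 0.0]
ft_force: [-0.5, 0.1, -0.2]
width: 0.3
```

Run:
```python
from h import *
o,_=state()
a=imaging.get_image('side')[:,:,::-1];a2=cv2.imread('pics/side0.png')
c=slice(175,235),slice(240,320)
cv2.imwrite('pics/s4.png',cv2.resize(np.hstack([a2[c],a[c]]),(800,300),interpolation=2))
t=imaging.get_image('top')[:,:,::-1]
cv2.imwrite('pics/t4.png',cv2.resize(t[150:290,260:420],(800,600)[:2],interpolation=2))
```

```text
t 6.07 p [ 572.1 -108.2   36.2] xang 13.97 zax [-2.e-04  0.e+00 -1.e+00] F [-0.5  0.1 -0.2] w 0.3
```

View pics/s4.png

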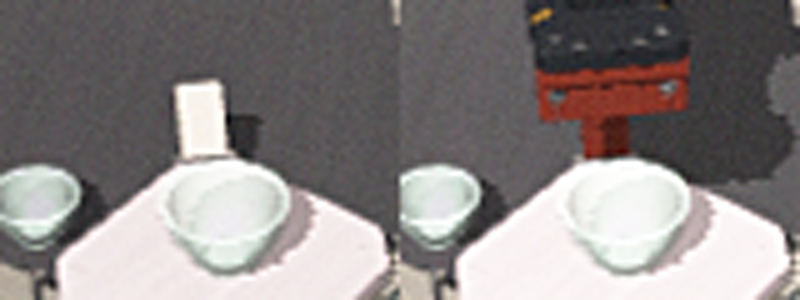

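View pics/t4.png

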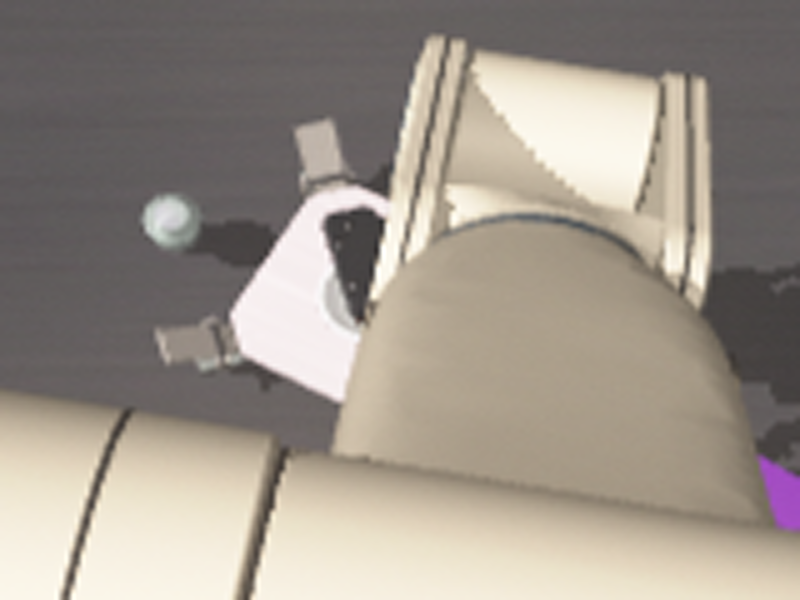

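The bowl hides the tip in the side view, and there is still no force. Continuing.

Emit:
carry_out([
  [[0, 0, 0.001], [0, 0, 0], 1],
  [[0, 0, 0], [0, 0, 0], 1],
  [[0, 0, 0.001], [0, 0, 0], 1],
  [[0, 0, 0], [0, 0, 0], 1],
])

```text
t: 6.5
ee_pos: [572.1, -108.1, 34.1]
orientation: [-3.118, -0.382, 0.0]
ft_force: [-1.3, 0.3, 0.4]
width: 0.5
```

Run:
```python
from h import *
o,_=state()
b=imaging.get_image('wrist')[:,:,::-1];cv2.imwrite('pics/w5.png',cv2.resize(b[200:340,230:450],None,fx=3.6,fy=3.6,interpolation=2))
```

```text
t 6.5 p [ 572.1 -108.1   34.1] xang 13.97 zax [-2.e-04  1.e-04 -1.e+00] F [-1.3  0.3  0.4] w 0.5
```

View pics/w5.png

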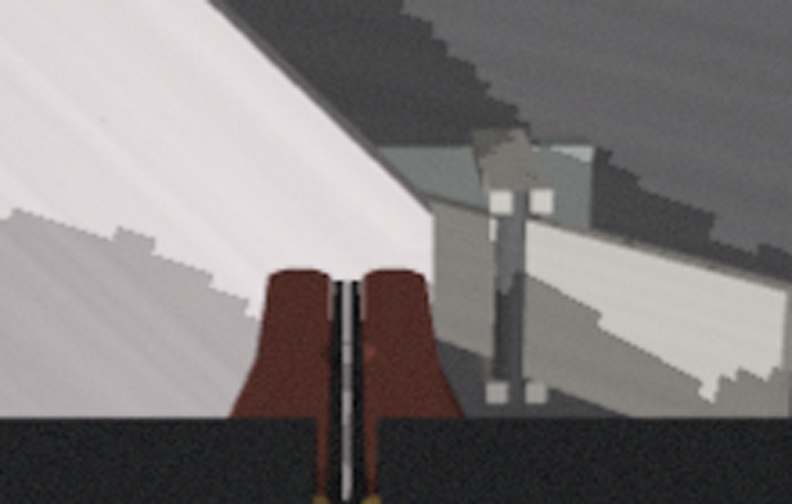

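The tip still hovers above the plate. Back-projecting the plate's size confirms the camera height, so the closed fingertips must end behind the nominal TCP, by roughly up to 20 mm. Continuing gently.

Emit:
carry_out([
  [[0, 0, 0.001], [0, 0, 0], 1],
  [[0, 0, 0], [0, 0, 0], 1],
  [[0, 0, 0.001], [0, 0, 0], 1],
  [[0, 0, 0], [0, 0, 0], 1],
])

```text
t: 6.88
ee_pos: [572.1, -108.2, 32.1]
orientation: [-3.118, -0.382, 0.0]
ft_force: [-0.4, 0.3, -1.2]
width: 0.4
```

Emit:
carry_out([
  [[0, 0, 0.001], [0, 0, 0], 1],
  [[0, 0, 0], [0, 0, 0], 1],
  [[0, 0, 0.001], [0, 0, 0], 1],
  [[0, 0, 0], [0, 0, 0], 1],
])

```text
t: 7.22
ee_pos: [572.1, -108.2, 30.1]
orientation: [-3.118, -0.382, 0.0]
ft_force: [0.3, 0.0, -0.1]
width: 0.6
```

Emit:
carry_out([
  [[0, 0, 0.001], [0, 0, 0], 1],
  [[0, 0, 0], [0, 0, 0], 1],
  [[0, 0, 0.001], [0, 0, 0], 1],
  [[0, 0, 0], [0, 0, 0], 1],
])

```text
t: 7.55
ee_pos: [572.1, -108.2, 28.1]
orientation: [-3.118, -0.382, 0.0]
ft_force: [-0.1, 0.0, 0.3]
width: 0.5
```

Run:
```python
from h import *
o,_=state()
b=imaging.get_image('wrist')[:,:,::-1];a=imaging.get_image('side')[:,:,::-1]
A=cv2.resize(b[200:340,230:450],(550,350),interpolation=2);B=cv2.resize(a[185:240,240:330],(550,336),interpolation=2)
cv2.imwrite('pics/w6.png',np.vstack([A,B])[:600])
```

```text
t 7.55 p [ 572.1 -108.2   28.1] xang 13.97 zax [-1.e-04  0.e+00 -1.e+00] F [-0.1  0.   0.3] w 0.5
```

View pics/w6.png

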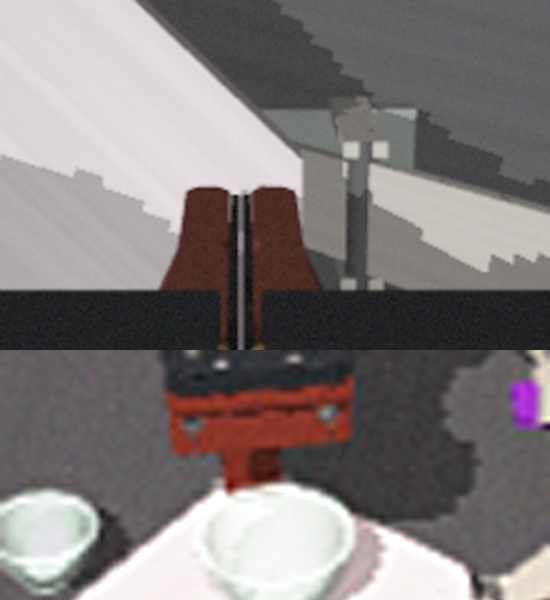

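Emit:
carry_out([
  [[0, 0, 0.001], [0, 0, 0], 1],
  [[0, 0, 0], [0, 0, 0], 1],
  [[0, 0, 0.001], [0, 0, 0], 1],
  [[0, 0, 0], [0, 0, 0], 1],
])

```text
t: 7.98
ee_pos: [572.1, -108.2, 26.1]
orientation: [-3.118, -0.382, 0.0]
ft_force: [0.1, -0.4, 0.6]
width: 0.5
```

Emit:
carry_out([
  [[0, 0, 0.001], [0, 0, 0], 1],
  [[0, 0, 0], [0, 0, 0], 1],
  [[0, 0, 0.001], [0, 0, 0], 1],
  [[0, 0, 0], [0, 0, 0], 1],
])

```text
t: 8.32
ee_pos: [572.1, -108.2, 24.1]
orientation: [-3.118, -0.382, 0.0]
ft_force: [-0.7, 0.1, -0.7]
width: 0.2
```

Emit:
carry_out([
  [[0, 0, 0.001], [0, 0, 0], 1],
  [[0, 0, 0], [0, 0, 0], 1],
  [[0, 0, 0.001], [0, 0, 0], 1],
  [[0, 0, 0], [0, 0, 0], 1],
])

```text
t: 8.65
ee_pos: [572.1, -108.2, 22.1]
orientation: [-3.118, -0.382, 0.0]
ft_force: [0.7, 0.7, 0.1]
width: 0.3
```

Emit:
carry_out([
  [[0, 0, 0.001], [0, 0, 0], 1],
  [[0, 0, 0], [0, 0, 0], 1],
  [[0, 0, 0.001], [0, 0, 0], 1],
  [[0, 0, 0], [0, 0, 0], 1],
])

```text
t: 8.98
ee_pos: [572.1, -108.2, 20.1]
orientation: [-3.118, -0.382, 0.0]
ft_force: [0.0, -0.5, 0.1]
width: 0.5
```

Run:
```python
from h import *
o,_=state()
b=imaging.get_image('wrist')[:,:,::-1];a=imaging.get_image('side')[:,:,::-1]
A=cv2.resize(b[200:340,230:450],(550,350),interpolation=2);B=cv2.resize(a[185:240,240:330],(550,336),interpolation=2)
cv2.imwrite('pics/w7.png',np.vstack([A,B])[:600])
```

```text
t 8.98 p [ 572.1 -108.2   20.1] xang 13.97 zax [-2.e-04  0.e+00 -1.e+00] F [ 0.  -0.5  0.1] w 0.5
```

View pics/w7.png

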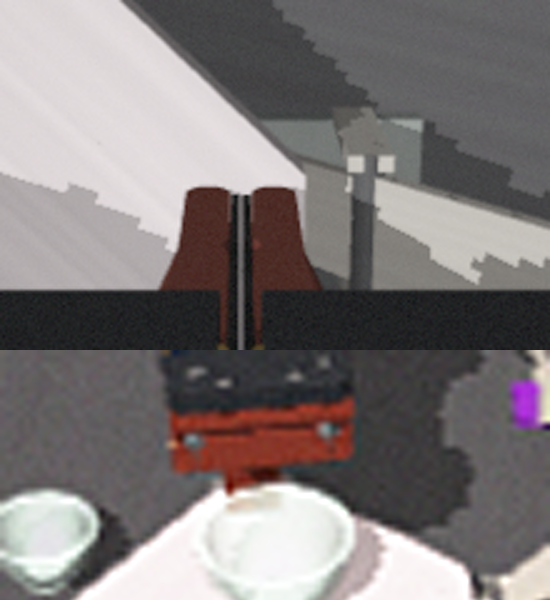

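The red tip now shows through the bowl rim at about row 211. That is where the press point projects (row 210), so contact is close.

Emit:
carry_out([
  [[0, 0, 0.001], [0, 0, 0], 1],
  [[0, 0, 0], [0, 0, 0], 1],
  [[0, 0, 0], [0, 0, 0], 1],
])

```text
t: 9.33
ee_pos: [572.3, -108.2, 19.7]
orientation: [3.118, 0.382, 0.0]
ft_force: [-1.6, -0.3, 4.2]
width: 0.3
```

Emit:
carry_out([
  [[0, 0, 0.001], [0, 0, 0], 1],
  [[0, 0, 0], [0, 0, 0], 1],
  [[0, 0, 0], [0, 0, 0], 1],
])

```text
t: 9.58
ee_pos: [572.3, -108.2, 19.4]
orientation: [3.118, 0.382, 0.0]
ft_force: [-3.5, 0.5, 11.5]
width: 0.5
```

Emit:
carry_out([
  [[0, 0, 0.001], [0, 0, 0], 1],
  [[0, 0, 0], [0, 0, 0], 1],
  [[0, 0, 0], [0, 0, 0], 1],
])

```text
t: 9.83
ee_pos: [572.4, -108.3, 19.1]
orientation: [3.118, 0.382, 0.001]
ft_force: [-5.5, 1.7, 18.8]
width: 0.4
```

Force builds at 7 N/mm from z=19.8, so this is firm. I need to know whether the finger is on the plate or the hand is on the bowl, so I'll back off a little and check.

Emit:
carry_out([
  [[0, 0, -0.003], [0, 0, 0], 1],
  [[0, 0, 0], [0, 0, 0], 1],
  [[0, 0, 0], [0, 0, 0], 1],
])

```text
t: 10.08
ee_pos: [572.4, -108.2, 20.4]
orientation: [3.118, 0.382, 0.001]
ft_force: [0.5, -0.7, -0.0]
width: 0.6
```

Run:
```python
from h import *
o,_=state()
for z in (20,43,60,70,80,100,120): print(z,proj('side',[[572,-108,z]]).round(1),proj('side',[[565,-70,z]]).round(1))
a=imaging.get_image('side')[:,:,::-1]
cv2.imwrite('pics/s8.png',cv2.resize(a[140:240,240:360],(720,600),interpolation=2))
```

```text
t 10.08 p [ 572.4 -108.2   20.4] xang 13.97 zax [ 5.e-04 -1.e-04 -1.e+00] F [ 0.5 -0.7 -0. ] w 0.6
20 [[281.7 216.9]] [[282.2 226.9]]
43 [[281.3 209.8]] [[281.8 219.8]]
60 [[281.  204.4]] [[281.5 214.4]]
70 [[280.8 201.2]] [[281.3 211.1]]
80 [[280.6 197.9]] [[281.1 207.8]]
100 [[280.2 191.3]] [[280.7 201.2]]
120 [[279.9 184.5]] [[280.3 194.3]]
```

View pics/s8.png

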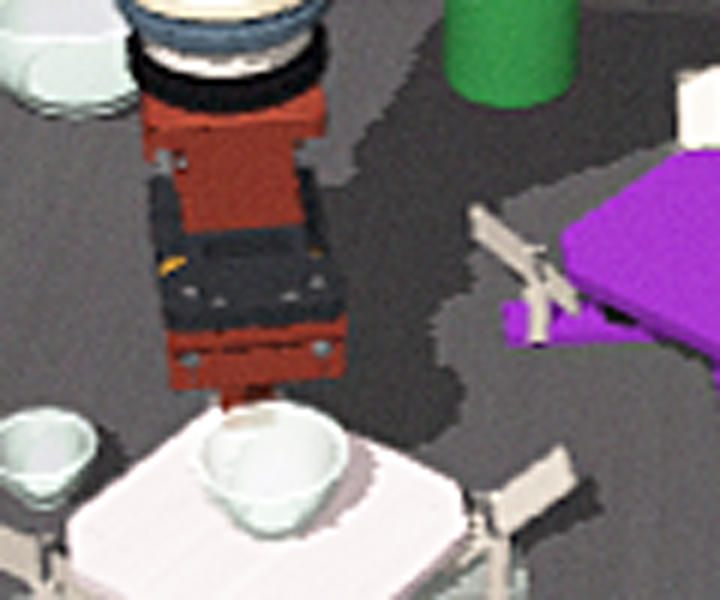

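The bowl hasn't moved. The rows put the hand's body about 85 mm above the tip, so the contact was fingertip on plate, with the tip about 23 mm short of the nominal TCP. The 284° corner is firm: 19 N with no give. On to the 14° corner.

Emit:
carry_out([
  [[0, 0, -0.02], [0, 0, 0], 1],
  [[0, 0, -0.025], [0, 0, 0], 1],
  [[0, 0, -0.02], [0, 0, 0], 1],
  [[0.017, -0.017, 0], [0, 0, 0], 1],
  [[0.017, -0.017, 0], [0, 0, 0], 1],
  [[0.017, -0.017, 0], [0, 0, 0], 1],
  [[0.017, -0.017, 0], [0, 0, 0], 1],
  [[0, 0, 0], [0, 0, 0], 1],
  [[0, 0, 0.02], [0, 0, 0], 1],
  [[0, 0, 0.02], [0, 0, 0], 1],
  [[0, 0, 0.02], [0, 0, 0], 1],
  [[0, 0, 0], [0, 0, 0], 1],
])

```text
t: 11.13
ee_pos: [618.2, -26.0, 21.3]
orientation: [-3.117, -0.382, 0.011]
ft_force: [-0.6, -1.3, -0.1]
width: 0.6
```

Run:
```python
from h import *
go([621.7,-25.5,22])
```

```text
t 11.13 p [618.2 -26.   21.3] xang 13.97 zax [-7.1e-03  3.0e-04 -1.0e+00] F [-0.6 -1.3 -0.1] w 0.6
tool shift mm [ 3.5  0.4 -0.8]
```

Emit:
carry_out([
  [[0, 0, 0], [0, 0, 0], 1],
  [[0, 0, 0], [0, 0, 0], 1],
  [[0, 0, 0], [0, 0, 0], 1],
])

```text
t: 11.38
ee_pos: [622.6, -26.1, 26.5]
orientation: [3.118, 0.382, 0.003]
ft_force: [0.2, 0.6, -0.4]
width: 0.3
```

Emit:
carry_out([
  [[0, 0, 0.001], [0, 0, 0], 1],
  [[0, 0, 0], [0, 0, 0], 1],
  [[0, 0, 0], [0, 0, 0], 1],
])

```text
t: 11.63
ee_pos: [622.1, -25.8, 24.9]
orientation: [3.118, 0.382, 0.002]
ft_force: [-1.3, 0.1, -0.2]
width: 0.3
```

Emit:
carry_out([
  [[0, 0, 0.001], [0, 0, 0], 1],
  [[0, 0, 0], [0, 0, 0], 1],
  [[0, 0, 0], [0, 0, 0], 1],
])

```text
t: 11.88
ee_pos: [621.7, -25.7, 23.3]
orientation: [-3.118, -0.382, 0.0]
ft_force: [-0.6, 0.1, 0.4]
width: 0.4
```

Emit:
carry_out([
  [[0, 0, 0.001], [0, 0, 0], 1],
  [[0, 0, 0], [0, 0, 0], 1],
  [[0, 0, 0], [0, 0, 0], 1],
])

```text
t: 12.13
ee_pos: [621.6, -25.7, 22.1]
orientation: [-3.118, -0.382, 0.0]
ft_force: [0.2, 0.2, 0.3]
width: 0.9
```

Emit:
carry_out([
  [[0, 0, 0.001], [0, 0, 0], 1],
  [[0, 0, 0], [0, 0, 0], 1],
  [[0, 0, 0.001], [0, 0, 0], 1],
  [[0, 0, 0], [0, 0, 0], 1],
  [[0, 0, 0], [0, 0, 0], 1],
])

```text
t: 12.55
ee_pos: [621.7, -25.8, 20.2]
orientation: [-3.118, -0.382, 0.0]
ft_force: [-0.5, -0.2, 0.4]
width: 0.4
```

Emit:
carry_out([
  [[0, 0, 0.001], [0, 0, 0], 1],
  [[0, 0, 0], [0, 0, 0], 1],
  [[0, 0, 0], [0, 0, 0], 1],
])

```text
t: 12.8
ee_pos: [621.9, -25.8, 19.9]
orientation: [3.118, 0.382, 0.0]
ft_force: [-2.0, 0.7, 5.8]
width: 0.8
```

Emit:
carry_out([
  [[0, 0, 0.001], [0, 0, 0], 1],
  [[0, 0, 0], [0, 0, 0], 1],
  [[0, 0, 0], [0, 0, 0], 1],
])

```text
t: 13.05
ee_pos: [621.9, -25.8, 19.8]
orientation: [3.118, 0.382, 0.0]
ft_force: [-5.0, 0.3, 13.7]
width: 0.7
```

The 14° corner is firm too: 14 N with no give. Next is 104°.

Emit:
carry_out([
  [[0, 0, -0.022], [0, 0, 0], 1],
  [[0, 0, -0.025], [0, 0, 0], 1],
  [[0, 0, -0.02], [0, 0, 0], 1],
  [[-0.017, -0.017, 0], [0, 0, 0], 1],
  [[-0.017, -0.017, 0], [0, 0, 0], 1],
  [[-0.017, -0.017, 0], [0, 0, 0], 1],
  [[-0.017, -0.017, 0], [0, 0, 0], 1],
  [[0, 0, 0], [0, 0, 0], 1],
  [[0, 0, 0.02], [0, 0, 0], 1],
  [[0, 0, 0.02], [0, 0, 0], 1],
  [[0, 0, 0.015], [0, 0, 0], 1],
  [[0, 0, 0], [0, 0, 0], 1],
])

```text
t: 14.05
ee_pos: [537.9, 23.6, 27.9]
orientation: [-3.118, -0.382, 0.006]
ft_force: [0.2, -0.1, -0.3]
width: 0.4
```

Emit:
carry_out([
  [[0, 0, 0], [0, 0, 0], 1],
  [[0, 0, 0.004], [0, 0, 0], 1],
  [[0, 0, 0.003], [0, 0, 0], 1],
  [[0, 0, 0], [0, 0, 0], 1],
  [[0, 0, 0], [0, 0, 0], 1],
  [[0, 0, 0], [0, 0, 0], 1],
])

```text
t: 14.55
ee_pos: [539.7, 23.8, 23.7]
orientation: [3.118, 0.382, 0.001]
ft_force: [-0.4, -0.2, -0.2]
width: 0.3
```

Emit:
carry_out([
  [[0, 0, 0.001], [0, 0, 0], 1],
  [[0, 0, 0], [0, 0, 0], 1],
  [[0, 0, 0.001], [0, 0, 0], 1],
  [[0, 0, 0], [0, 0, 0], 1],
  [[0, 0, 0], [0, 0, 0], 1],
])

```text
t: 14.97
ee_pos: [539.3, 23.8, 21.2]
orientation: [-3.118, -0.382, 0.0]
ft_force: [0.3, -0.0, -0.2]
width: 0.3
```

Emit:
carry_out([
  [[0, 0, 0.001], [0, 0, 0], 1],
  [[0, 0, 0], [0, 0, 0], 1],
  [[0, 0, 0], [0, 0, 0], 1],
])

```text
t: 15.22
ee_pos: [539.3, 23.8, 20.2]
orientation: [-3.118, -0.382, 0.0]
ft_force: [0.4, -0.4, 0.5]
width: 0.3
```

Emit:
carry_out([
  [[0, 0, 0.001], [0, 0, 0], 1],
  [[0, 0, 0], [0, 0, 0], 1],
  [[0, 0, 0], [0, 0, 0], 1],
])

```text
t: 15.47
ee_pos: [539.4, 23.9, 19.4]
orientation: [-3.118, -0.382, -0.0]
ft_force: [-1.2, 0.0, 2.6]
width: 0.5
```

Emit:
carry_out([
  [[0, 0, 0.001], [0, 0, 0], 1],
  [[0, 0, 0], [0, 0, 0], 1],
  [[0, 0, 0], [0, 0, 0], 1],
])

```text
t: 15.72
ee_pos: [539.4, 23.9, 18.3]
orientation: [-3.118, -0.382, -0.0]
ft_force: [-0.5, 2.4, 3.6]
width: 0.4
```

This one is giving: 1 mm of travel for only about 1 N. I'll push it well down.

Emit:
carry_out([
  [[0, 0, 0.001], [0, 0, 0], 1],
  [[0, 0, 0], [0, 0, 0], 1],
  [[0, 0, 0.001], [0, 0, 0], 1],
  [[0, 0, 0], [0, 0, 0], 1],
])

```text
t: 16.05
ee_pos: [539.4, 24.0, 16.2]
orientation: [-3.118, -0.382, -0.0]
ft_force: [-1.3, 3.4, 4.3]
width: 0.5
```

Emit:
carry_out([
  [[0, 0, 0.001], [0, 0, 0], 1],
  [[0, 0, 0], [0, 0, 0], 1],
  [[0, 0, 0.0005], [0, 0, 0], 1],
  [[0, 0, 0], [0, 0, 0], 1],
  [[0, 0, 0], [0, 0, 0], 1],
])

```text
t: 16.47
ee_pos: [539.4, 23.9, 14.8]
orientation: [-3.118, -0.382, -0.0]
ft_force: [-0.7, 4.6, 5.4]
width: 0.6
```

Emit:
carry_out([
  [[0, 0, 0.001], [0, 0, 0], 1],
  [[0, 0, 0], [0, 0, 0], 1],
  [[0, 0, 0], [0, 0, 0], 1],
])

```text
t: 16.72
ee_pos: [539.4, 23.9, 14.0]
orientation: [-3.118, -0.382, -0.0]
ft_force: [-2.5, 3.9, 8.0]
width: 0.5
```

Run:
```python
from h import *
o,_=state()
a=imaging.get_image('side')[:,:,::-1]
a0=cv2.imread('pics/side0.png');c=slice(180,275),slice(225,345)
cv2.imwrite('pics/s9.png',cv2.resize(np.hstack([a0[c],a[c]]),(800,317),interpolation=2))
```

```text
t 16.72 p [539.4  23.9  14. ] xang 13.96 zax [ 1.e-04  2.e-04 -1.e+00] F [-2.5  3.9  8. ] w 0.5
```

View pics/s9.png

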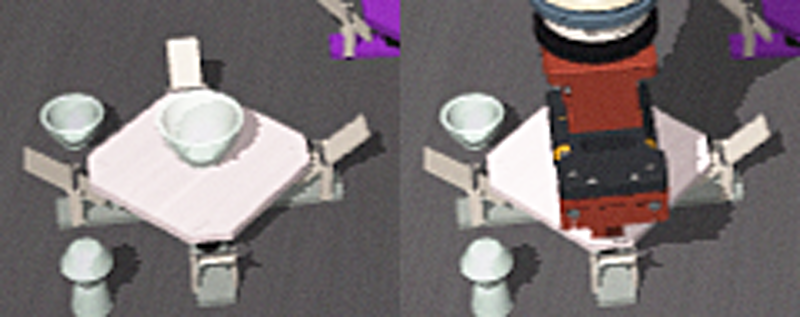

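The 104° corner (at the front in the side view, by the stopper side) gave about 5.5 mm at 2.6 to 5 N and is now at its stop. Lifting, and moving out over its shim at radius 112 mm.

Emit:
carry_out([
  [[0, 0, -0.01], [0, 0, 0], 1],
  [[0, 0, -0.02], [0, 0, 0], 1],
  [[0, 0, -0.02], [0, 0, 0], 1],
  [[0, 0, -0.01], [0, 0, 0], 1],
  [[0, 0, 0], [0, 0, 0], 1],
  [[0, -0.015, 0], [0, 0, 0], 1],
  [[0, -0.015, 0], [0, 0, 0], 1],
  [[0, -0.014, 0], [0, 0, 0], 1],
  [[0, 0, 0], [0, 0, 0], 1],
  [[0, 0, 0], [0, 0, 0], 1],
  [[0, 0, 0], [0, 0, 0], 1],
])

```text
t: 17.68
ee_pos: [528.6, 66.1, 73.3]
orientation: [3.118, 0.383, -0.001]
ft_force: [-0.2, -0.9, -0.3]
width: 0.2
```

Run:
```python
from h import *
print(pt(104,112)); go([*pt(104,112),42])
b=imaging.get_image('wrist')[:,:,::-1];cv2.imwrite('pics/w10.png',b)
```

```text
[528.60474769  66.67312134]
t 17.68 p [528.6  66.1  73.3] xang 13.99 zax [-6.e-04 -3.e-04 -1.e+00] F [-0.2 -0.9 -0.3] w 0.2
tool shift mm [ 0.2 -0.6 31.3]
```

View pics/w10.png

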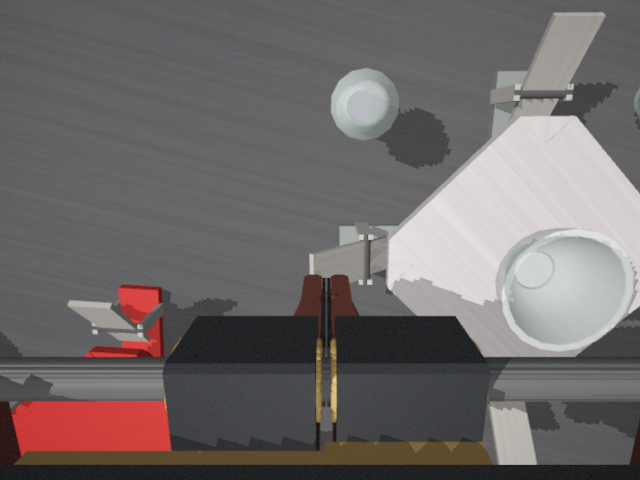

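The plate is level and the bowl is in the middle. The shim spans (310–365, 240–282), and the finger axis at its height projects to about (326,265), on the outer part of the tab's mid-width. Going down on it.

Emit:
carry_out([
  [[0, 0, 0.01], [0, 0, 0], 1],
  [[0, 0, 0.01], [0, 0, 0], 1],
  [[0, 0, 0.008], [0, 0, 0], 1],
  [[0, 0, 0], [0, 0, 0], 1],
  [[0, 0, 0], [0, 0, 0], 1],
])

```text
t: 18.15
ee_pos: [527.9, 66.2, 44.7]
orientation: [-3.118, -0.382, 0.003]
ft_force: [0.4, -0.2, 0.7]
width: 0.4
```

Emit:
carry_out([
  [[0, 0, 0.002], [0, 0, 0], 1],
  [[0, 0, 0.002], [0, 0, 0], 1],
  [[0, 0, 0.002], [0, 0, 0], 1],
  [[0, 0, 0.002], [0, 0, 0], 1],
])

```text
t: 18.48
ee_pos: [529.0, 66.5, 37.8]
orientation: [3.118, 0.382, 0.001]
ft_force: [1.0, -0.1, 0.1]
width: 0.5
```

Emit:
carry_out([
  [[0, 0, 0.002], [0, 0, 0], 1],
  [[0, 0, 0.002], [0, 0, 0], 1],
  [[0, 0, 0.002], [0, 0, 0], 1],
])

```text
t: 18.73
ee_pos: [529.5, 66.8, 32.3]
orientation: [-3.118, -0.382, -0.003]
ft_force: [-0.1, -0.1, 6.2]
width: 0.4
```

The tab is taking load: 6 N, as expected. Continuing.

Emit:
carry_out([
  [[0, 0, 0.002], [0, 0, 0], 1],
  [[0, 0, 0.002], [0, 0, 0], 1],
  [[0, 0, 0.002], [0, 0, 0], 1],
  [[0, 0, 0.002], [0, 0, 0], 1],
])

```text
t: 19.07
ee_pos: [529.6, 66.8, 24.4]
orientation: [-3.118, -0.382, -0.003]
ft_force: [-0.9, 1.4, 6.2]
width: 0.3
```

Emit:
carry_out([
  [[0, 0, 0.002], [0, 0, 0], 1],
  [[0, 0, 0.002], [0, 0, 0], 1],
  [[0, 0, 0.002], [0, 0, 0], 1],
  [[0, 0, 0.001], [0, 0, 0], 1],
])

```text
t: 19.4
ee_pos: [529.6, 67.0, 17.3]
orientation: [-3.118, -0.382, -0.003]
ft_force: [-1.2, 3.2, 6.3]
width: 0.2
```

Emit:
carry_out([
  [[0, 0, 0.002], [0, 0, 0], 1],
  [[0, 0, 0.001], [0, 0, 0], 1],
  [[0, 0, 0], [0, 0, 0], 1],
])

```text
t: 19.65
ee_pos: [529.6, 67.1, 14.2]
orientation: [-3.118, -0.382, -0.003]
ft_force: [-0.2, 1.5, 3.4]
width: 0.8
```

Emit:
carry_out([
  [[0, 0, 0.001], [0, 0, 0], 1],
  [[0, 0, 0.001], [0, 0, 0], 1],
  [[0, 0, 0], [0, 0, 0], 1],
])

```text
t: 19.9
ee_pos: [529.5, 67.1, 12.2]
orientation: [-3.118, -0.382, -0.003]
ft_force: [0.5, 2.3, 4.4]
width: 0.3
```

Emit:
carry_out([
  [[0, 0, 0.001], [0, 0, 0], 1],
  [[0, 0, 0.001], [0, 0, 0], 1],
  [[0, 0, 0], [0, 0, 0], 1],
])

```text
t: 20.15
ee_pos: [529.6, 67.1, 11.0]
orientation: [-3.118, -0.382, -0.003]
ft_force: [-1.9, 4.2, 12.5]
width: 0.5
```

Emit:
carry_out([
  [[0, 0, 0.001], [0, 0, 0], 1],
  [[0, 0, 0], [0, 0, 0], 1],
  [[0, 0, 0], [0, 0, 0], 1],
])

```text
t: 20.4
ee_pos: [529.6, 67.1, 10.7]
orientation: [-3.118, -0.382, -0.003]
ft_force: [-4.9, 4.5, 23.1]
width: 0.4
```

Emit:
carry_out([
  [[0, 0, 0.001], [0, 0, 0], 1],
  [[0, 0, 0], [0, 0, 0], 1],
  [[0, 0, 0], [0, 0, 0], 1],
])

```text
t: 20.65
ee_pos: [529.7, 67.2, 10.5]
orientation: [-3.118, -0.382, -0.003]
ft_force: [-8.3, 3.4, 32.0]
width: 0.5
```

The shim is at its stop at ee z=10.7, which puts the tip at 34 mm as expected. Lifting straight up and away.

Emit:
carry_out([
  [[0, 0, -0.004], [0, 0, 0], 1],
  [[0, 0, -0.01], [0, 0, 0], 1],
  [[0, 0, -0.02], [0, 0, 0], 1],
  [[0, 0, -0.025], [0, 0, 0], 1],
  [[0, 0, -0.025], [0, 0, 0], 1],
  [[0, 0, -0.025], [0, 0, 0], 1],
  [[0, 0, -0.025], [0, 0, 0], 1],
  [[0, 0, -0.025], [0, 0, 0], 1],
  [[0, 0, 0], [0, 0, 0], 1],
  [[0, 0, 0], [0, 0, 0], 1],
])

```text
t: 21.48
ee_pos: [529.6, 66.5, 168.2]
orientation: [3.118, 0.382, 0.005]
ft_force: [-0.1, 0.8, -0.0]
width: 0.3
```

Emit:
carry_out([
  [[-0.015, -0.02, -0.01], [0, 0, 0], 1],
  [[-0.015, -0.02, -0.01], [0, 0, 0], 1],
  [[-0.015, -0.02, 0], [0, 0, 0], 1],
  [[-0.015, -0.02, 0], [0, 0, 0], 1],
  [[-0.015, -0.02, 0], [0, 0, 0], 1],
  [[-0.015, -0.02, 0], [0, 0, 0], 1],
  [[0, 0, 0], [0, 0, 0], 1],
  [[0, 0, 0], [0, 0, 0], 1],
  [[0, 0, 0], [0, 0, 0], 1],
])

```text
t: 22.23
ee_pos: [412.5, 161.0, 186.2]
orientation: [3.118, 0.383, -0.001]
ft_force: [0.2, -0.4, 0.8]
width: 0.2
```

Run:
```python
from h import *
o,_=state()
a=imaging.get_image('side')[:,:,::-1];t=imaging.get_image('top')[:,:,::-1]
cv2.imwrite('pics/s11.png',a);cv2.imwrite('pics/t11.png',t)
cv2.imwrite('pics/w11.png',cv2.resize(imaging.get_image('wrist')[:,:,::-1],(480,360)))
cv2.imwrite('pics/m11.png',np.hstack([cv2.resize(a[180:280,225:345],(400,333),interpolation=2),cv2.resize(t[170:270,280:400],(400,333),interpolation=2)]))
```

```text
t 22.23 p [412.5 161.  186.2] xang 14.0 zax [-7.e-04 -6.e-04 -1.e+00] F [ 0.2 -0.4  0.8] w 0.2
```

View pics/m11.png

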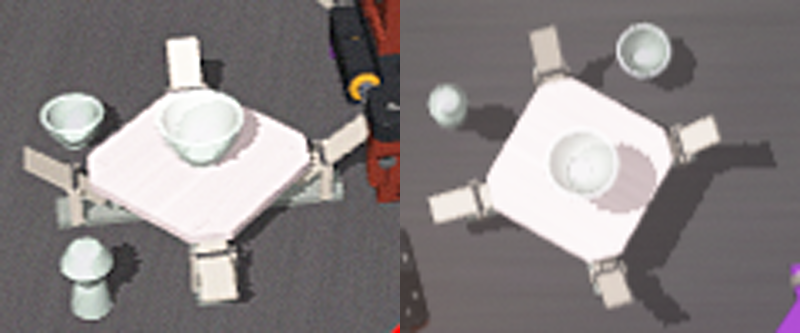

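View pics/s11.png

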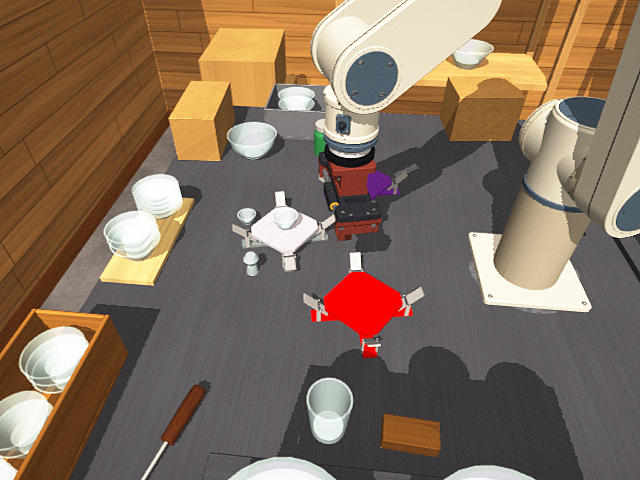

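The front shim (side view (290,262), top view (295,232)) lies flat and the other three still stand. The plate is level, the bowl is in the middle, the bystanders are in place and the arm is clear. Handing in.

```bash
python3 -c "
from workcell import close_job
print(close_job())"
```

```text
the job is handed in; nothing more can be done
None
```

I found the corner that gives, pressed its shim flat, took the hand away and handed the job in at about 22 s of the 64 s allowed. No verdict was reported.

- **Finding the corner:** Directions here are world angles seen from the plate's centre. The corners at 284° and 14° were firm, reaching 19 N and 14 N within about 1 mm. The corner at 104° sank about 5.5 mm at 2.6–5 N until it met its stop. I did not test the fourth corner, at 194°.
- **Pressing the shim:** The shim beyond the 104° corner folded at about 6 N. It met its stop at the height expected for flat (34 mm), where I pressed to 32 N.
- **Last checks:** The final side and top pictures show that shim flat and the other three standing. The plate is level, the bowl is in the middle, the other things look in place, and the arm is clear with no force on it.
- **What disagreed:** The closed fingertips touched about 23 mm short of the reported TCP (tool point) height. I therefore went by force and the camera pictures, and allowed for that offset in the later presses.
- **Not confirmed:** I could not check that this corner is the one the judging calls "c", because nothing in the pictures labels the corners.

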